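# Load the salvaged feed roller and lift the carrier

### The arm

A 6-joint arm with a two-finger parallel gripper is mounted at the origin on the work surface. World frame = base frame: x ahead of the robot, y to its left, z up, the work surface at z = 0. Lengths are in m, angles in rad, forces in N, time in s.
With the tool pointing down it reaches from about 0.4 to 0.825 m from the base axis. Payload 7 kg.
Tool frame: the origin (TCP) lies between the finger pads, 19 mm behind the fingertips; this is the grasp point; z points along the fingers, y is the line along which they close (so a half turn about z gives the same grasp; the last joint's range is limited). The gripper opens to 88 mm and grips with 3 to 60 N. Pads are 19 mm wide; open, the fingers measure 130 mm over their backs; the gripper's body (78 mm by 193 mm) begins 47 mm behind the grasp point.
Start: joints at [-0.953, 0.359, 0.012, 0, -1.224, -0.288], TCP at [0.219, -0.639, 0.245] pointing down, gripper open.
Joint ranges: [-3.07, 3.07], [-1.43, 2.12], [-1.02, 1.25], [-3.03, 1.67], [-3.05, -0], [-3.03, 3.03]. Speed limits (rad/s): [2.39, 2.39, 3.01, 3.14, 3.14, 3.14].

### API

Orientations are given as [roll, pitch, yaw] about the fixed x, y, z axes, in that order (R = Rz(yaw) Ry(pitch) Rx(roll)).
In Python, from station import arm, grab_frame gives the robot as it stands.
- The arm moves only by the tool jog_arm, never from a script. Its argument "deltas" is a list that holds one entry, the list of rows, each a list of 4 numbers: the shift along the tool's x, y, z in units of 60 mm (1.0 is 60 mm), then the turn about the tool's z in units of 5 degrees (1.0 is 5 degrees). A call has 1 to 8 rows; each row is the pose to reach, as a shift and turn from the pose commanded when the call began, along the tool's axes at that moment; what a row does not reach only later rows make up. A row lasts 1/8 s, in which the tool goes at most 62.5 mm and 10.7 degrees, less where a joint would pass 70% of its speed; a pose out of reach is approached as far as the arm can. A call with a gripper value outside its range is refused whole. "grip" is the finger opening in mm, from 0 to 87.6, set as the call begins (left out, the last holds). The fingers move at their own pace and stop on an object; "squeeze" is the grip in N (left out, the last holds). Time passes only in rows, so rows that repeat a pose let the fingers close. It gives the time, the measured TCP pose, the force, the opening and the grip force at its end, in the units of the state.
- arm.get_state(): the state, without advancing time (a new reading comes with each control period).
- grab_frame(name): name is "side" or "top" or "wrist"; returns a dict with "img" (420x560x3 uint8, red, green, blue), "vfov" (degrees; the focal length in pixels is half the picture's height over the tangent of half this angle, whatever the lens; pixels are square), "cx", "cy" (the principal point, pixels), "xyz" and "rotation" of the camera in the world. Camera axes: x right, y down, z forward; pixel columns grow to the right and rows downward; lengths in m; the calibration is good to about 2 mm. The wrist camera is an equidistant fisheye: a pixel r from the principal point sees the ray r / f radians off the axis. A picture is of the moment at which its call begins. There is no depth.
- arm.job_done(): hands the job in; it is judged then, once.
The state is a dict: "t": time; "q": joint angles; "qd": joint speeds; "joint_efforts": joint torques, N m; "eef_pos": TCP position; "ee_rot": TCP orientation; "force": force on the tool from outside, world axes, zero at the start; "moment": the same for the moment, N m; "width": finger opening in m; "gripper_force": force on a finger pad.
Only numpy, scipy, OpenCV 4.12 (cv2) and the standard library are available. Lean on these libraries where they do the work, as an engineer would, in place of code of your own. Each camera call takes 0.05 s, during which the arm holds its last target. There are 200 camera calls.

### The job

Take the feed roller out of the stripped printer and lay it in the empty pair of notches on the wooden carrier, then let go of it. Then grip the carrier by its handle bar, lift it at least 10 cm clear of the bench, and finish still holding it there, steady and level, with both rollers in their notches. Leave the screwdriver, the crate and the motor alone.

Things in the scene. Friction and masses are not known exactly. Their poses are not given: they have to be found in the camera images.
- chassis: Stripped printer base, black, fixed to the bench, left or right of the carrier: open pan 240 (x) x 140 (y) x 28 mm high with a small steel motor in a corner at x=-95, y=-45 (40 mm high). Two notched plates stand at x=-70 and x=+70 (8 mm thick, tops 70 mm up); the roller lies in their notches. Origin: centre of underside, z up, x along the roller.
- roller: The roller to move: grey cylinder 28 mm dia., 116 mm long, on a steel shaft 10 mm dia., 170 mm long (27 mm out at each end), 0.14 kg, ends alike. Starts level in the chassis notches, axis 60 mm above the bench, along chassis x. Origin: middle of its axis, x along it (may spin about x). Grip across the grey part from above: within 60 mm to its sides all is lower than 41 mm.
- carrier: Loose plywood carrier 180 (x) x 200 (y) mm, flat on the bench, about 0.42 kg, base 8 mm thick. Boards 8 mm thick at x=-70 and x=+70 have 90 degree V notches open upwards (34 mm wide mouth, V tops 70 mm up): an empty pair at y=+80, a pair holding the stowed roller at y=-80. Handle bar over y=0. Origin: centre of underside, z up, x along handle and rollers.
- cradle_empty (a point): Where the middle of the roller's axis lies when seated in the empty pair of notches: carrier frame x=0, y=+80, z=60 mm. The shaft ends rest in the notches, the grey part hangs between the boards with 8 mm of play at each end. Axes as the carrier's.
- handle (a point): Middle of the carrier's handle bar: carrier frame x=0, y=0, z=100 mm. The wooden bar runs along x, 16 mm wide (y) and 20 mm high (90 to 110 mm above the underside), 128 mm free between its end posts. The loaded carrier balances about this point. Axes as the carrier's.
- stowed_roller: A second, identical roller already lying loose in the other pair of notches of the carrier (y=-80, axis at z=60 mm). It must stay there. Origin: middle of its axis.
- screwdriver: Bystander: black-handled screwdriver lying on the bench between chassis and carrier, about 200 mm long, under 35 mm high. Origin: underside, x along it.
- crate: Bystander: open black plastic crate 90 x 140 x 60 mm, at the far side of the bench. Origin: centre of the underside.
- motor: Bystander: small stepper motor 43 x 43 mm, 55 mm high with its shaft, at the far side of the bench. Origin: centre of the underside.
Mind the look-alikes: they are no part of the job. Leave any blue or pink look-alike of the roller alone.

How it is judged:
By the outcome, as a careful person would: the job done as asked, in the order asked, and still so for the second after the job is handed in, while the arm keeps its last pose, push and grip.
It also fails if it takes over 54 s, if anything falls off the work surface, if the arm or the gripper's body presses on something with over 40 N, if the wrist force passes 120 N, or if a joint passes its speed limit or range.

## Working session

There is one attempt and no reset: what is moved stays moved. The work goes in short steps, Python scripts to look and compute and a tool call to move; the robot and the scene stay as the last step left them, time stands still between calls to the robot, and variables do not carry over. Pictures are saved under pics/ and viewed, at most 12 in all, crops included, and the job is handed in when it is done.

Besides the shell and the picture viewer there is one more tool, called after "Request:" as name(argument=value, ...), one argument or row to a line, values as JSON. jog_arm: Moves the arm, as the interface text tells. Its arguments: {"type":"object","properties":{"deltas":{"type":"array"},"grip":{"type":"number"},"squeeze":{"type":"number"}},"required":["deltas"]}

```bash
mkdir -p pics
cat > h.py <<'E'
import numpy as np, cv2, json
from station import arm, grab_frame
from scipy.spatial.transform import Rotation as R
def grab(n,save=None):
    f=grab_frame(n)
    if save: cv2.imwrite('pics/'+save,f['img'][:,:,::-1])
    return f
def ray(f,u,v,fish=False):
    F=f['img'].shape[0]/2/np.tan(np.radians(f['vfov'])/2)
    d=np.array([u-f['cx'],v-f['cy']],float)
    if fish:
        r=np.hypot(*d);a=r/F;c=np.array([*(d/max(r,1e-9)*np.sin(a)),np.cos(a)])
    else: c=np.array([d[0]/F,d[1]/F,1])
    return np.array(f['xyz']),np.array(f['rotation']).reshape(3,3)@c
def onplane(f,u,v,z,fish=False):
    o,d=ray(f,u,v,fish); return o+d*(z-o[2])/d[2]
def proj(f,p):
    F=f['img'].shape[0]/2/np.tan(np.radians(f['vfov'])/2)
    c=np.array(f['rotation']).reshape(3,3).T@(np.array(p)-f['xyz'])
    return f['cx']+F*c[0]/c[2],f['cy']+F*c[1]/c[2]
E
python3 - <<'E'
from h import *
for n in ['top','side']:
    f=grab(n,n+'1.png');print(n,f['xyz'],np.round(f['rotation'],3).tolist(),f['vfov'],f['cx'],f['cy'])
print(arm.get_state())
E
```

```text
top [ 0.44928778 -0.03366556  1.16393148] [-3.062, -0.011, -1.553] 49.56250190104928 283.5447041927333 204.64731157976502
side [0.12374595 0.5714199  0.99452921] [-2.474, 0.007, -2.601] 49.74931588181515 277.3695087070956 214.41064912340414
{'t': 0.1, 'q': array([-9.52929601e-01,  3.59301416e-01,  1.11236345e-02, -3.31884800e-04,
       -1.22408761e+00, -2.88120435e-01]), 'qd': array([ 0.00122602,  0.0005991 ,  0.00226179, -0.00141059,  0.00028057,
        0.00104968]), 'joint_efforts': array([-1.39431158e-03, -5.84161341e+01,  2.93749559e+01,  7.01547727e+00,
        1.01702049e-02, -5.85125531e-05]), 'eef_pos': array([ 0.218423  , -0.63823491,  0.24450941]), 'ee_rot': array([ 3.14009548e+00, -1.18329933e-04, -2.81195928e+00]), 'force': array([-0.65804927,  0.27271407,  0.8648735 ]), 'moment': array([ 0.01495238, -0.039708  ,  0.04011677]), 'gripper_force': 0.0, 'width': 0.08736830314890398}
```

View pics/top1.png

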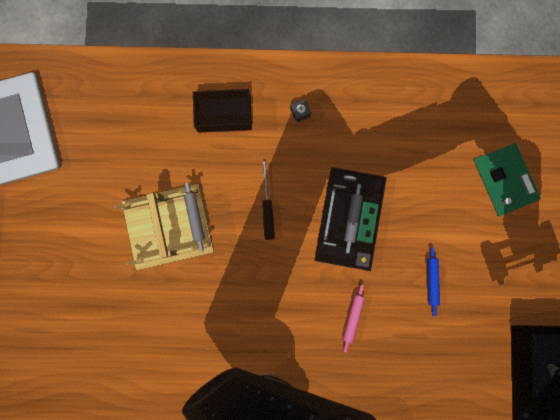

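View pics/side1.png

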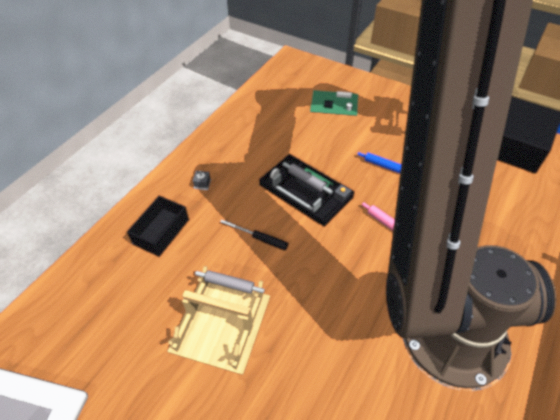

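The top picture shows the grey chassis roller at about (354,218). The stowed roller is at (195,216) on the carrier, whose handle runs (152,193) to (160,255), with the empty notches on its left. Of the roller candidates, pink (354,318) and blue (433,280) lie on the bench, and (195,216) is stowed. Only (354,218) is grey and in the printer's plates, so it is the one. I'll confirm that in a crop.

```bash
sed -i "s/np.array(f\['rotation'\]).reshape(3,3)/R.from_euler('xyz',f['rotation']).as_matrix()/" h.py
python3 - <<'E'
from h import *
f=grab('top')
im=f['img'][:,:,::-1]
a=cv2.resize(im[160:280,305:395],None,fx=4.4,fy=4.4,interpolation=cv2.INTER_CUBIC)
b=cv2.resize(im[160:280,112:222],None,fx=3.6,fy=4.4,interpolation=cv2.INTER_CUBIC)
cv2.imwrite('pics/crop.png',np.hstack([a,b]))
hsv=cv2.cvtColor(im,cv2.COLOR_BGR2HSV)
m=((hsv[...,1]<60)&(hsv[...,2]>75)).astype(np.uint8)
for n,(x0,x1,y0,y1) in dict(roller=(340,368,175,258),stow=(180,210,175,256)).items():
    mm=np.zeros_like(m);mm[y0:y1,x0:x1]=m[y0:y1,x0:x1]
    k,l,s,c=cv2.connectedComponentsWithStats(mm)
    i=1+np.argmax(s[1:,4]);ys,xs=np.nonzero(l==i)
    r=cv2.minAreaRect(np.c_[xs,ys].astype(np.float32));box=cv2.boxPoints(r)
    print(n,s[i],c[i],r)
    g=sorted(box.tolist(),key=lambda p:p[1]);e1=np.mean(g[:2],0);e2=np.mean(g[2:],0)
    P,Q=onplane(f,*e1,.065),onplane(f,*e2,.065)
    print(e1,e2,P,Q,(P+Q)/2,np.linalg.norm(P-Q),np.degrees(np.arctan2(*(P-Q)[1::-1])))
for p in [(122,204),(199,184),(212,251),(135,269)]: print('base',onplane(f,*p,.004))
for p in [(152,193),(160,255)]: print('bar',onplane(f,*p,.11))
E
```

```text
roller [345 208  13  45 255] [350.6627451  232.84705882] ((351.2500305175781, 230.25001525878906), (9.609689712524414, 44.71446990966797), 11.309932708740234)
[355.63464355 208.32693481] [346.86541748 252.1730957 ] [ 0.53117682 -0.21954208  0.065     ] [ 0.42494354 -0.1989904   0.065     ] [ 0.47806018 -0.20926624  0.065     ] 0.10820295727125183 -10.949075744436481
stow [184 183  19  68 541] [193.20332717 216.36229205] ((193.21153259277344, 216.55767822265625), (69.03286743164062, 10.001921653747559), 78.69007110595703)
[186.44230652 182.71153259] [199.98075867 250.40382385] [0.58569074 0.19214604 0.065     ] [0.42284205 0.1540089  0.065     ] [0.50426639 0.17307747 0.065     ] 0.16725471017711593 13.180428387992928
base [0.53544274 0.36656221 0.004     ]
base [0.59057017 0.17247242 0.004     ]
base [0.42041751 0.13399583 0.004     ]
base [0.37181022 0.32633564 0.004     ]
bar [0.55449762 0.26181188 0.11      ]
bar [0.41177568 0.23762456 0.11      ]
```

View pics/crop.png

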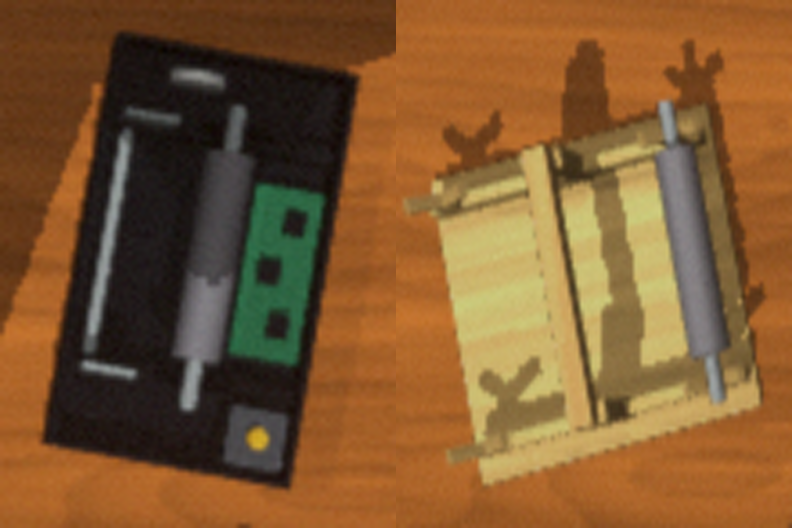

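The crop confirms it: the grey roller lies in the plates, with the PCB and motor on its right (−y) side. Its shaft tips are at about (358.6,184.3) and (347.7,253). The carrier's left notches are empty.

```bash
cat >> h.py <<'E'
def delta(p,yaw=None):
    s=arm.get_state();M=R.from_euler('xyz',s['ee_rot'])
    d=M.inv().apply(np.array(p)-s['eef_pos'])/.06
    t=None if yaw is None else -((np.degrees(yaw-s['ee_rot'][2])+90)%180-90)/5
    return np.round(d,3),t
E
python3 - <<'E'
from h import *
f=grab('top');g=grab('side')
A,B=onplane(f,358.6,184.3,.06),onplane(f,347.7,253,.06)
c=(A+B)/2;y=np.arctan2(*(A-B)[1::-1]);print('roller',c,np.linalg.norm(A-B),np.degrees(y),onplane(f,353.4,218,.062))
u=[123.4,199.2,213.7,137.3];v=[201.6,183.9,251.4,270.2]
P=np.array([onplane(f,a,b,.008) for a,b in zip(u,v)])
print(P,P.mean(0),[np.linalg.norm(P[i]-P[i-1]) for i in range(4)])
ex=P[0]+P[1]-P[2]-P[3];yc=np.arctan2(ex[1],ex[0]);print('car yaw',np.degrees(yc))
sA=onplane(f,112+(666-396)/3.6,160+103/4.4,.06);sB=onplane(f,112+(719-396)/3.6,160+401/4.4,.06)
print('stow',(sA+sB)/2,np.linalg.norm(sA-sB),np.degrees(np.arctan2(*(sA-sB)[1::-1])))
hA,hB=onplane(f,150.9,194.1,.11),onplane(f,163.7,257,.11);print('bar',(hA+hB)/2,np.linalg.norm(hA-hB),np.degrees(np.arctan2(*(hA-hB)[1::-1])))
print('side px of roller tips',proj(g,A),proj(g,B),'stow',proj(g,sA),proj(g,sB),'bar',proj(g,hA),proj(g,hB))
print(delta([c[0],c[1],.2],y))
E
```

```text
roller [ 0.50676806 -0.2145526   0.06      ] 0.169711156053496 -8.658553811629606 [ 0.50774203 -0.21474534  0.062     ]
[[0.54132643 0.36192248 0.008     ]
 [0.59034989 0.17126049 0.008     ]
 [0.41958955 0.1291034  0.008     ]
 [0.36919031 0.31920787 0.008     ]] [0.48011404 0.24537356 0.008     ] [np.float64(0.1773566444245548), np.float64(0.1968636384522072), np.float64(0.1758872294267469), np.float64(0.1966717870474476)]
car yaw 13.902110983132483
stow [0.50283348 0.17118717 0.06      ] 0.16867964816064818 14.116582742056616
bar [0.47962268 0.24661194 0.11      ] 0.14876500444226984 13.717865315683389
side px of roller tips (np.float64(283.5034412249394), np.float64(162.8774392365889)) (np.float64(331.6087372935073), np.float64(190.965118174983)) stow (np.float64(196.69815051315942), np.float64(271.64507098695174)) (np.float64(263.7800485720862), np.float64(289.60718957457664)) bar (np.float64(185.17962862940198), np.float64(290.89539770596485)) (np.float64(249.01483267837312), np.float64(309.09013020317775))
(array([-6.833,  5.128,  0.752]), np.float64(5.510535040472047))
```

Request:
jog_arm(
  deltas=[
    [[-0.4,0.3,0.04,0.3],[-1.1,0.82,0.1,0.9],[-1.9,1.43,0.2,1.6],[-2.7,2.03,0.3,2.3],[-3.5,2.63,0.4,3.0],[-4.3,3.23,0.5,3.7],[-5.1,3.83,0.6,4.4],[-5.9,4.43,0.7,5.0]],
  ],
  grip=60,
)

```text
t: 1.25
eef_pos: [0.4683, -0.2707, 0.2035]
ee_rot: [-3.141, 0.001, 3.033]
force: [1.6, -0.3, 0.3]
width: 0.06
gripper_force: 0.0
```

Run:
```python
from h import *
print(delta([.5068,-.2146,.16],np.radians(-8.66)),arm.get_state()['ee_rot'])
```

```text
(array([-0.536,  1.   ,  0.725]), np.float64(0.4908451874878438)) [-3.14149127e+00  7.13224628e-04  3.03328146e+00]
```

Request:
jog_arm(
  deltas=[
    [[-0.25,0.5,0.2,0.2],[-0.45,0.85,0.45,0.4],[-0.53,1.0,0.7,0.5],[-0.53,1.0,0.72,0.5],[-0.53,1.0,0.72,0.5],[-0.53,1.0,0.72,0.5]],
  ],
)

```text
t: 2.0
eef_pos: [0.5053, -0.217, 0.1608]
ee_rot: [-3.142, 0.001, 2.991]
force: [-0.4, 0.7, 0.5]
width: 0.0601
gripper_force: 0.0
```

Run:
```python
from h import *
s=arm.get_state();print(s['eef_pos'],s['force'])
w=grab('wrist','w1.png');print(w['xyz'],w['rotation'],w['vfov'])
print(delta([.5068,-.2146,.069],np.radians(-8.66)))
f=grab('top')
F=210/np.tan(np.radians(w['vfov'])/2)
for p in [(.5068,-.2146,.06),(.5068+.085*np.cos(.151),-.2146-.085*np.sin(.151),.06),(.5068-.085*np.cos(.151),-.2146+.085*np.sin(.151),.06)]:
    c=R.from_euler('xyz',w['rotation']).inv().apply(np.array(p)-w['xyz']);r=np.hypot(c[0],c[1]);a=np.arctan2(r,c[2])
    print(w['cx']+F*a*c[0]/r,w['cy']+F*a*c[1]/r)
```

```text
[ 0.50531164 -0.21699722  0.16079688] [-0.42917932  0.70425549  0.49734387]
[ 0.42561577 -0.205597    0.29890328] [2.84070501e+00 4.83105189e-04 1.41988455e+00] 65.70646984690485
(array([-0.016,  0.042,  1.53 ]), np.float64(0.0012236346312647583))
284.3104139729002 214.98674646017508
283.7755737579837 305.9706945705708
284.6475549197421 103.33534869099815
```

View pics/w1.png

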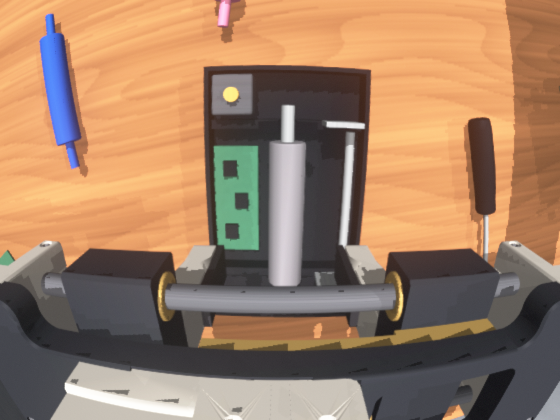

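The wrist view shows the roller midway between the fingers: shaft tip (288,106), body from (287,141) to (285,285). That is about 2–3 px (2 mm) from prediction towards +x and +y, within calibration. I'm going down to z = 0.069, which keeps the gripper body above the handle bar later.

Request:
jog_arm(
  deltas=[
    [[-0.03,0.03,0.4,0],[-0.03,0.05,0.9,0],[-0.03,0.05,1.3,0],[-0.03,0.05,1.5,0],[-0.03,0.05,1.53,0],[-0.03,0.05,1.53,0],[-0.03,0.05,1.53,0]],
  ],
)

```text
t: 2.98
eef_pos: [0.5083, -0.2136, 0.0693]
ee_rot: [3.142, 0.002, 2.992]
force: [0.4, 0.1, 0.1]
width: 0.0601
gripper_force: 0.0
```

Request:
jog_arm(
  deltas=[
    [[0,0,0,0],[0,0,0,0],[0,0,0,0],[0,0,0,0],[0,0,0,0],[0,0,0,0]],
  ],
  grip=15,
  squeeze=20,
)

```text
t: 3.72
eef_pos: [0.5078, -0.213, 0.0684]
ee_rot: [3.141, 0.0, 2.991]
force: [-0.6, 5.2, 2.5]
width: 0.0274
gripper_force: 20.0
```

Request:
jog_arm(
  deltas=[
    [[0,0,-0.2,0],[0,0,-0.6,0],[0,0,-1.1,0],[0,0,-1.6,0],[0,0,-2.1,0],[0,0,-2.4,0],[0,0,-2.5,0],[0,0,-2.5,0]],
  ],
  squeeze=25,
)

```text
t: 4.72
eef_pos: [0.5074, -0.2136, 0.2184]
ee_rot: [3.142, 0.0, 2.991]
force: [-0.6, -0.2, -2.3]
width: 0.0274
gripper_force: 25.0
```

Run:
```python
from h import *
s=arm.get_state();print(s['eef_pos'],s['force'],s['width'])
yc=np.radians(13.9);c=np.array([.4799,.246]);ey=np.array([-np.sin(yc),np.cos(yc)])
f=grab('top')
w=grab('wrist','w2.png')
# carrier centre estimates: base, bar, stow+80mm
st=np.array([.5028,.1712])+.08*ey;print('from stow',st)
t=c+.08*ey;print('target',t)
print(delta([*t,.2],yc))
F=210/np.tan(np.radians(w['vfov'])/2)
im=w['img'];hsv=cv2.cvtColor(im,cv2.COLOR_RGB2HSV)
ax=R.from_euler('xyz',s['ee_rot']).as_matrix()[:,0]
for k in(-.085,-.058,0,.058,.085):
    p=s['eef_pos']+k*ax-[0,0,.008]
    q=R.from_euler('xyz',w['rotation']).inv().apply(p-w['xyz']);r=np.hypot(q[0],q[1]);a=np.arctan2(r,q[2])
    print(k,w['cx']+F*a*q[0]/r,w['cy']+F*a*q[1]/r)
```

```text
[ 0.50742693 -0.21360091  0.21839131] [-0.59008776 -0.15035708 -2.29103344] 0.02740611796761338
from stow [0.48358176 0.24885732]
target [0.46068176 0.32365732]
(array([2.105, 8.735, 0.295]), np.float64(-4.503398389837054))
-0.085 281.06311691193633 384.67781914906993
-0.058 281.160255602211 355.7798079257314
0 281.3886493005855 272.75369240460105
0.058 281.58610844195283 158.41582649499918
0.085 281.63595290111914 98.53780467137177
```

View pics/w2.png

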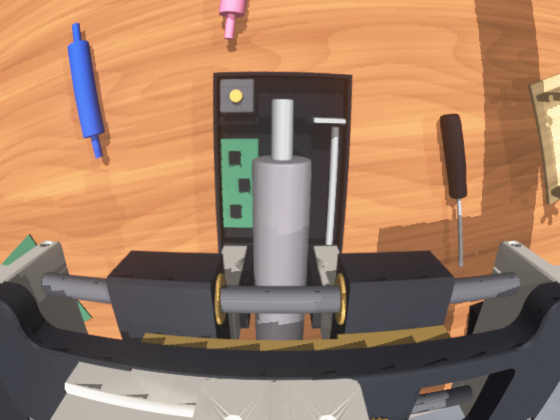

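The roller is held level and centred (tip at (283,100), predicted (281.6,98.5)). Now I carry it across to the carrier.

Request:
jog_arm(
  deltas=[
    [[0.07,0.3,0,-0.1],[0.2,0.85,0,-0.4],[0.38,1.6,0,-0.8],[0.6,2.4,0,-1.2],[0.78,3.2,0.1,-1.6],[0.97,4.0,0.1,-2.0],[1.16,4.8,0.2,-2.4],[1.35,5.6,0.2,-2.8]],
  ],
)

```text
t: 5.82
eef_pos: [0.4765, 0.1327, 0.2056]
ee_rot: [-3.141, -0.001, -3.046]
force: [1.8, 1.0, -2.1]
width: 0.0275
gripper_force: 25.0
```

Run:
```python
from h import *
print(delta([.462,.3245,.2],np.radians(13.9)))
```

```text
(array([-0.066,  3.205,  0.091]), np.float64(-1.6793881669113944))
```

Request:
jog_arm(
  deltas=[
    [[-0.02,0.8,0,-0.4],[-0.04,1.6,0,-0.9],[-0.06,2.3,0,-1.3],[-0.06,2.85,0,-1.6],[-0.06,3.1,0,-1.68],[-0.06,3.2,0,-1.68],[-0.06,3.2,0,-1.68],[-0.06,3.2,0,-1.68]],
  ],
)

```text
t: 6.82
eef_pos: [0.4634, 0.3214, 0.2064]
ee_rot: [-3.142, -0.0, -2.902]
force: [-0.0, -0.4, -1.3]
width: 0.0272
gripper_force: 25.0
```

Run:
```python
from h import *
s=arm.get_state();print(s['eef_pos'],s['ee_rot'])
print(delta([.462,.3245,.1],np.radians(13.9)))
w=grab('wrist','w3.png')
F=210/np.tan(np.radians(w['vfov'])/2)
def pw(p):
    q=R.from_euler('xyz',w['rotation']).inv().apply(np.array(p)-w['xyz']);r=np.hypot(q[0],q[1]);a=np.arctan2(r,q[2])
    return np.round([w['cx']+F*a*q[0]/r,w['cy']+F*a*q[1]/r],1)
yc=np.radians(13.9);ex=np.array([np.cos(yc),np.sin(yc)]);ey=np.array([-ex[1],ex[0]]);c=np.array([.481,.2468])
for n,(x,y,z) in dict(base1=(-.09,.1,.008),base2=(-.09,-.1,.008),handle1=(-.064,0.008,.11),handle2=(-.064,-.008,.11),stow=(-.085,-.08,.06),vin=(-.066,.063,.07),vin2=(-.066,.097,.07),vbot=(-.07,.08,.053)).items():
    print(n,pw([*(c+x*ex+y*ey),z]))
ax=R.from_euler('xyz',s['ee_rot']).as_matrix()[:,0]
print('held tip',pw(s['eef_pos']+.085*ax-[0,0,.008]))
```

```text
[0.46338438 0.32142262 0.20641615] [-3.14150492e+00 -1.22388940e-04 -2.90172871e+00]
(array([0.01 , 0.055, 1.774]), np.float64(-0.03136165412570335))
base1 [303.3  98.6]
base2 [120.5 107.5]
handle1 [187.4 132.5]
handle2 [167.2 133.5]
stow [114.2 111.8]
vin [264.3 124.8]
vin2 [304.8 124.8]
vbot [284.3 119.3]
held tip [281.5  98.7]
```

View pics/w3.png

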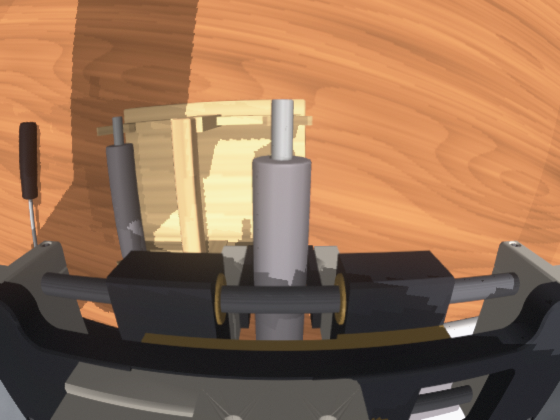

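The carrier is seen under the held roller: base corners near (304,99) and (124,109), bar end near x 173–196 at row 118, stowed tip near (118,117). A crop will give these pixels exactly.

Run:
```python
from h import *
im=cv2.imread('pics/w3.png')
cv2.imwrite('pics/w3c.png',cv2.resize(im[85:185,85:325],None,fx=3.3,fy=3.3,interpolation=cv2.INTER_CUBIC))
```

```text
(no output)
```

View pics/w3c.png

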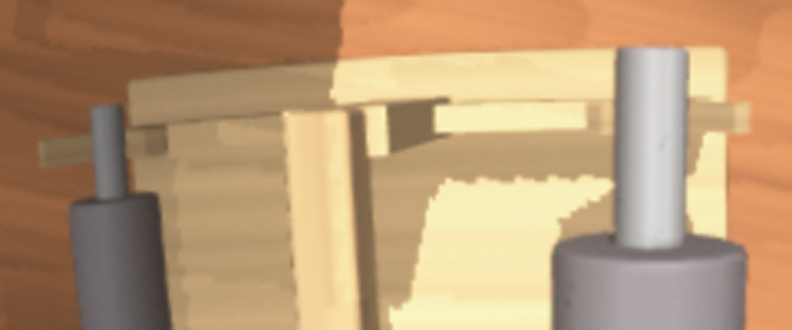

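Run:
```python
from h import *
w=grab('wrist')
yc=np.radians(13.9)
def loc(x,y,z):
    p=onplane(w,85+x/3.3,85+y/3.3,z,True);return p
def rep(n,a,b):
    d=b-a;print(n,a,b,(a+b)/2,np.linalg.norm(d[:2]),'yaw',np.degrees(np.arctan2(-d[0],d[1])))
ey=np.array([-np.sin(yc),np.cos(yc),0]);ex=np.array([np.cos(yc),np.sin(yc),0])
a,b=loc(130,83,.008),loc(725,48,.008);rep('base',a,b);print(' c',(a+b)/2+.09*ex)
a,b=loc(40,154,.07),loc(748,117,.07);rep('tips',a,b);print(' c',(a+b)/2+.07*ex)
a,b=loc(285,112,.11),loc(350,112,.11);rep('bar',a,b);print(' c',(a+b)/2+.07*ex)
p=loc(107,105,.062);print('stow',p,p+.085*ex+.08*ey)
print('held tip',loc(650,50,.2),arm.get_state()['eef_pos'])
```

```text
base [0.41995607 0.13366922 0.008     ] [0.37028257 0.32392642 0.008     ] [0.39511932 0.22879782 0.008     ] 0.19663483247351973 yaw 14.63248796800543
 c [0.48248381 0.25041834 0.008     ]
tips [0.43787263 0.13834015 0.07      ] [0.3887203  0.32983164 0.07      ] [0.41329646 0.23408589 0.07      ] 0.19769911620854486 yaw 14.395978124258766
 c [0.48124662 0.25090186 0.07      ]
bar [0.40949043 0.22483108 0.11      ] [0.40663104 0.23995633 0.11      ] [0.40806074 0.23239371 0.11      ] 0.015393156247706532 yaw 10.705265919088722
 c [0.47601089 0.24920967 0.11      ]
stow [0.42172042 0.15423614 0.062     ] [0.48501308 0.25231284 0.062     ]
held tip [0.3815346  0.30160984 0.2       ] [0.4634865  0.32151736 0.2065261 ]
```

Request:
jog_arm(
  deltas=[
    [[0,0.05,0.3,-0.1],[-0.01,0.1,0.8,-0.1],[-0.01,0.1,1.3,-0.1],[-0.01,0.1,1.6,-0.1],[-0.01,0.1,1.75,-0.1],[-0.01,0.1,1.77,-0.1],[-0.01,0.1,1.77,-0.1],[-0.01,0.1,1.77,-0.1]],
  ],
)

```text
t: 7.92
eef_pos: [0.4628, 0.3287, 0.101]
ee_rot: [3.141, 0.001, -2.892]
force: [-0.8, -0.4, -1.8]
width: 0.0273
gripper_force: 25.0
```

Run:
```python
from h import *
print(arm.get_state()['force'],delta([.4624,.3278,.0685],np.radians(14.2)))
w=grab('side')
im=w['img'][:,:,::-1]
cv2.imwrite('pics/s2.png',cv2.resize(im[190:390,130:340],None,fx=3,fy=3,interpolation=cv2.INTER_CUBIC))
```

```text
[-0.76656395 -0.35823309 -1.82408895] (array([ 0.011, -0.013,  0.542]), np.float64(0.020201546340376807))
```

View pics/s2.png

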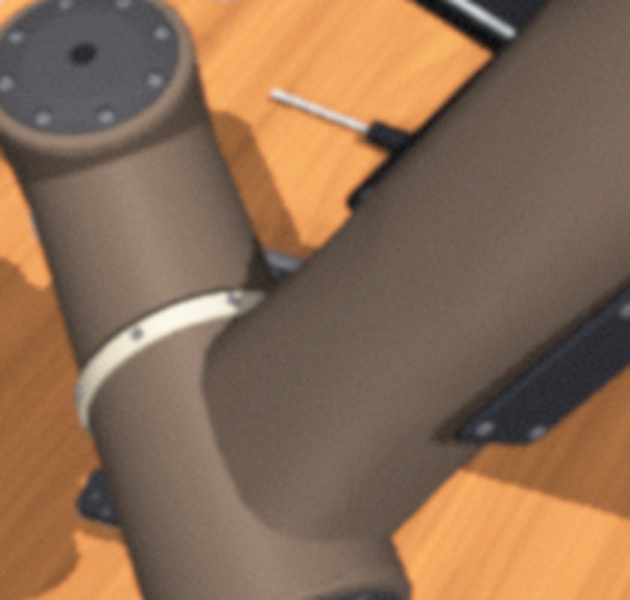

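The arm hides the carrier from the side camera, so I'll lower gently and watch the force.

Request:
jog_arm(
  deltas=[
    [[0,-0.01,0.1,0],[0,-0.01,0.22,0],[0,-0.01,0.34,0],[0,-0.01,0.44,0],[0,-0.01,0.5,0],[0,-0.01,0.52,0],[0,-0.01,0.52,0],[0,-0.01,0.52,0]],
  ],
)

```text
t: 8.98
eef_pos: [0.4627, 0.3279, 0.0691]
ee_rot: [3.141, 0.0, -2.892]
force: [-0.9, 1.4, -1.4]
width: 0.0275
gripper_force: 25.0
```

Request:
jog_arm(
  deltas=[
    [[0,0,0.01,0],[0,0,0.02,0],[0,0,0.02,0],[0,0,0.02,0]],
  ],
)

```text
t: 9.48
eef_pos: [0.463, 0.328, 0.0685]
ee_rot: [3.141, 0.001, -2.891]
force: [-2.1, 0.4, 5.2]
width: 0.0273
gripper_force: 25.0
```

Contact came at the expected height with 5 N and little sideways force, so it is seated. Releasing.

Request:
jog_arm(
  deltas=[
    [[0,0,0,0],[0,0,0,0],[0,0,0,0],[0,0,0,0]],
  ],
  grip=50,
)

```text
t: 9.98
eef_pos: [0.4626, 0.3276, 0.0676]
ee_rot: [-3.141, -0.0, -2.892]
force: [-0.7, 0.1, -0.2]
width: 0.0493
gripper_force: 0.0
```

Request:
jog_arm(
  deltas=[
    [[0,0,-0.15,0],[0,0,-0.5,0],[0,0,-1.0,0],[0,0,-1.5,0],[0,0,-2.0,0],[0,0,-2.3,0],[0,0,-2.3,0],[0,0,-2.3,0]],
  ],
)

```text
t: 10.98
eef_pos: [0.4623, 0.3274, 0.2054]
ee_rot: [-3.142, -0.001, -2.892]
force: [-0.2, -0.3, 0.2]
width: 0.0501
gripper_force: 0.0
```

Run:
```python
from h import *
w=grab('wrist','w4.png');s=arm.get_state();print(s['eef_pos'],s['force'])
yc=np.radians(14.2);c=[.482,.2502]
print(delta([*c,.2],yc))
F=210/np.tan(np.radians(w['vfov'])/2)
def pw(p):
    q=R.from_euler('xyz',w['rotation']).inv().apply(np.array(p)-w['xyz']);r=np.hypot(q[0],q[1]);a=np.arctan2(r,q[2])
    return np.round([w['cx']+F*a*q[0]/r,w['cy']+F*a*q[1]/r],1)
ex=np.array([np.cos(yc),np.sin(yc)]);ey=np.array([-ex[1],ex[0]])
for n,p in dict(placed_tip=(-.085,.08,.06),placed_mid=(0,.08,.06),stow=(-.085,-.08,.06),stowmid=(0,-.08,.06)).items():print(n,pw([*(np.array(c)+p[0]*ex+p[1]*ey),p[2]]))
```

```text
[0.46226908 0.32733278 0.20503847] [ 0.10763643 -0.58095915 -0.68777039]
(array([-1.000e-03, -1.327e+00,  8.500e-02]), np.float64(0.01800243741211034))
placed_tip [281.3 103.6]
placed_mid [281.1 198.7]
stow [111.4 112.5]
stowmid [119.1 199. ]
```

View pics/w4.png

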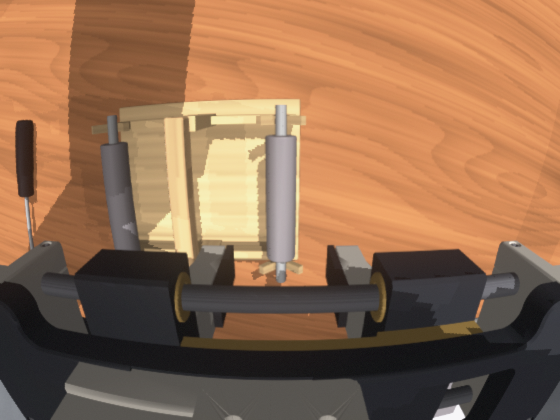

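The placed roller lies in the notches: tip (281,106), far end (281,281), body rows 136–262 between the boards. The stowed roller is still in place at (112,117). Next is the handle.

Request:
jog_arm(
  deltas=[
    [[-0.01,-0.3,0,0],[-0.02,-0.8,0,0],[-0.03,-1.2,0,0],[-0.03,-1.33,0.1,0],[-0.03,-1.33,0.3,0],[-0.03,-1.33,0.6,0],[-0.03,-1.33,0.75,0],[-0.03,-1.33,0.75,0]],
  ],
  grip=60,
)

```text
t: 12.02
eef_pos: [0.4836, 0.2508, 0.1597]
ee_rot: [-3.141, -0.002, -2.892]
force: [-0.2, 0.5, 0.4]
width: 0.0601
gripper_force: 0.0
```

Run:
```python
from h import *
w=grab('wrist','w5.png');s=arm.get_state();print(s['eef_pos'],s['force'],s['width'])
print(delta([.484,.2507,.100],np.radians(14.2)))
F=210/np.tan(np.radians(w['vfov'])/2)
def pw(p):
    q=R.from_euler('xyz',w['rotation']).inv().apply(np.array(p)-w['xyz']);r=np.hypot(q[0],q[1]);a=np.arctan2(r,q[2])
    return np.round([w['cx']+F*a*q[0]/r,w['cy']+F*a*q[1]/r],1)
yc=np.radians(14.2);ex=np.array([np.cos(yc),np.sin(yc)]);ey=np.array([-ex[1],ex[0]]);c=np.array([.484,.2507])
for p in [(-.07,.008,.11),(-.07,-.008,.11),(0,.008,.11),(0,-.008,.11)]:print(p,pw([*(c+p[0]*ex+p[1]*ey),p[2]]))
```

```text
[0.48400489 0.25105567 0.16042727] [-0.45994452 -0.03957058  0.29217162] 0.06010545612323912
(array([ 1.000e-03, -5.000e-03,  1.007e+00]), np.float64(0.026154707825139668))
(-0.07, 0.008, 0.11) [295.1 127.5]
(-0.07, -0.008, 0.11) [267.2 127.5]
(0, 0.008, 0.11) [293.5 240.8]
(0, -0.008, 0.11) [268.  240.7]
```

View pics/w5.png

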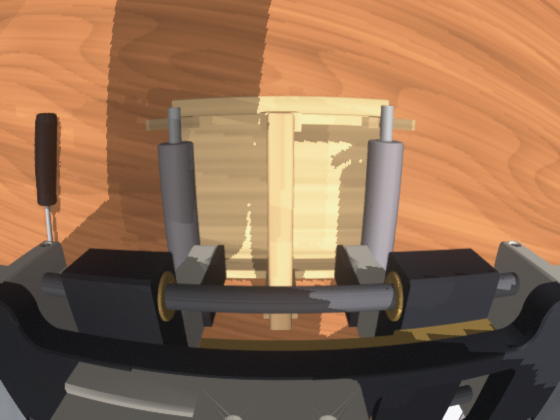

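The bar is centred between the fingers: columns 268–294 (predicted 267–295), rows 113–329, both rollers in place. I'll check its lengthwise middle.

Run:
```python
from h import *
w=grab('wrist');s=arm.get_state()
a,b=onplane(w,281,113.5,.11,True),onplane(w,281,328.5,.11,True)
print(a,b,(a+b)/2,np.linalg.norm(a-b),delta([*((a+b)/2)[:2],.1],np.radians(14.2)))
for u,v,z in [(386,107,.062),(174,109,.062),(281,97,.008),(281,111,.008)]:print(u,delta(onplane(w,u,v,z,True))[0]*60)
```

```text
[0.40877348 0.23172637 0.11      ] [0.55270764 0.26868542 0.11      ] [0.48074056 0.25020589 0.11      ] 0.14860353704235238 (array([ 6.100e-02, -1.000e-03,  1.015e+00]), np.float64(0.025310140991041407))
386 [84.6  77.88 98.88]
174 [ 83.04 -79.5   98.94]
281 [9.1140e+01 6.0000e-02 1.5288e+02]
281 [7.8660e+01 1.2000e-01 1.5288e+02]
```

Request:
jog_arm(
  deltas=[
    [[0.01,0,0.2,0],[0.03,0,0.5,0],[0.03,0,0.8,0],[0.03,0,0.97,0],[0.03,0,1.0,0],[0.03,0,1.0,0],[0.03,0,1.0,0]],
  ],
)

```text
t: 13.0
eef_pos: [0.4827, 0.2507, 0.1014]
ee_rot: [3.141, 0.001, -2.892]
force: [-0.1, 0.6, 0.6]
width: 0.0603
gripper_force: 0.0
```

Request:
jog_arm(
  deltas=[
    [[0,0,0,0],[0,0,0,0],[0,0,0,0],[0,0,0,0],[0,0,0,0],[0,0,0,0],[0,0,0,0],[0,0,0,0]],
  ],
  grip=5,
  squeeze=50,
)

```text
t: 14.0
eef_pos: [0.4824, 0.2504, 0.1007]
ee_rot: [3.142, 0.0, -2.892]
force: [0.6, 0.5, -0.8]
width: 0.0156
gripper_force: 50.0
```

Gripped (15.6 mm wide). I'll lift slowly, about 14 cm.

Request:
jog_arm(
  deltas=[
    [[0,0,-0.03,0],[0,0,-0.1,0],[0,0,-0.2,0],[0,0,-0.32,0],[0,0,-0.46,0],[0,0,-0.6,0],[0,0,-0.75,0],[0,0,-0.9,0]],
  ],
)

```text
t: 15.0
eef_pos: [0.4823, 0.2504, 0.1555]
ee_rot: [3.141, 0.0, -2.892]
force: [-0.2, 0.1, -6.5]
width: 0.0155
gripper_force: 50.0
```

Request:
jog_arm(
  deltas=[
    [[0,0,-0.15,0],[0,0,-0.32,0],[0,0,-0.5,0],[0,0,-0.7,0],[0,0,-0.9,0],[0,0,-1.08,0],[0,0,-1.23,0],[0,0,-1.33,0]],
  ],
)

```text
t: 16.0
eef_pos: [0.4824, 0.2504, 0.2351]
ee_rot: [3.141, 0.0, -2.892]
force: [-0.2, 0.1, -6.3]
width: 0.0158
gripper_force: 50.0
```

Request:
jog_arm(
  deltas=[
    [[0,0,-0.04,0],[0,0,-0.06,0],[0,0,-0.07,0],[0,0,-0.07,0],[0,0,-0.07,0],[0,0,-0.07,0],[0,0,-0.07,0],[0,0,-0.07,0]],
  ],
)

```text
t: 17.0
eef_pos: [0.4824, 0.2504, 0.2388]
ee_rot: [3.142, 0.0, -2.892]
force: [0.2, -0.1, -6.9]
width: 0.0156
gripper_force: 50.0
```

Run:
```python
from h import *
grab('wrist','w6.png');s=arm.get_state();print(s)
```

```text
{'t': 17.05, 'q': array([ 8.39425155e-01,  1.47290671e-01, -2.88892902e-01, -8.48915918e-06,
       -1.13455257e+00, -2.16071460e+00]), 'qd': array([ 2.90367291e-05,  4.69344989e-04, -4.18218321e-04, -8.71651586e-04,
        3.08171525e-05,  9.00531793e-04]), 'joint_efforts': array([-1.11960225e-05, -4.36952949e+01,  3.10099518e+01,  7.83523679e+00,
       -8.54163221e-02, -4.96097857e-05]), 'eef_pos': array([0.48237226, 0.25035952, 0.23878027]), 'ee_rot': array([ 3.14155278e+00,  4.57280277e-05, -2.89208936e+00]), 'force': array([-0.51089718,  0.32494643, -6.96126556]), 'moment': array([0.00159766, 0.04407486, 0.00917418]), 'gripper_force': 49.99830186367035, 'width': 0.015525369326602}
```

View pics/w6.png

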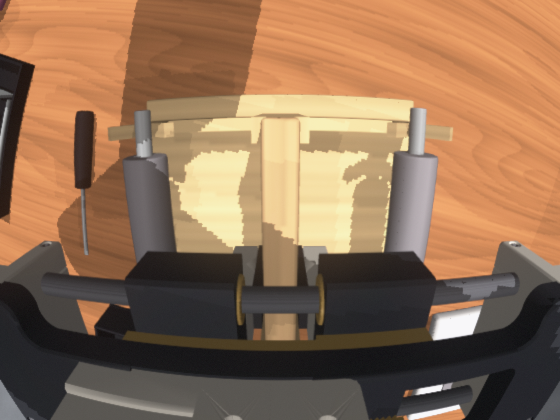

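The carrier hangs 13.8 cm up and level: both shaft tips are at row 109 (columns 143 and 418). Both rollers are in their notches, and the 6.9 N load matches the full weight. Handing in.

```bash
python3 -c "
from station import arm
print(arm.job_done())"
```

```text
the job is handed in; nothing more can be done
None
```

The feed roller is in the carrier's empty notches, and the arm is holding the loaded carrier level by its handle about 13.8 cm above the bench; the job is handed in at about 17 s, with no verdict shown.

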